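Set and lock the length stop

ROBOT

A 7-joint arm with a two-finger parallel gripper is mounted at the origin on the work surface. World frame = base frame: x ahead of the robot, y to its left, z up, the work surface at z = 0. Lengths are in mm, angles in rad, forces in N, time in s.
With the tool pointing down it reaches from about 425 to 875 mm from the base axis. Payload 4.7 kg.
Tool frame: the origin (TCP) lies at the very end of the fingers, on their centre line; the grasp point (between the pads) lies 19 mm behind it; z points along the fingers, y is the line along which they close (so a half turn about z gives the same grasp; the last joint's range is limited). The gripper opens to 87 mm and grips with 3 to 60 N. Pads are 19 mm wide; open, the fingers measure 117 mm over their backs; the gripper's body (75 mm by 190 mm) begins 51 mm behind the grasp point.
Start: joints at [1.273, 0.321, -0.07, 1.45, 0.023, 1.371, -0.057], TCP at [199.382, -618.686, 222.587] pointing down, gripper open.
Joint ranges: [-2.86, 2.86], [-0.3, 2.09], [-1.38, 1.24], [0.06, 2.45], [-1.56, 4.7], [0.09, 2.05], [-2.69, 2.69]. Speed limits (rad/s): [2.57, 2.57, 3.14, 3.14, 3.14, 3.14, 3.14].

INTERFACE

Orientations are given as a unit quaternion [x, y, z, w].
In Python, from bench import r gives the robot as it stands.
- The arm moves only by the tool send_rows, never from a script. Its argument "steps" is one flat list of numbers, 7 for each row, row after row: the shift along the tool's x, y, z in m, then the turn, a rotation vector about the tool's x, y, z in degrees, then the closure, from -1 (fully open) to 1 (shut). A call has 1 to 8 rows; each row shifts and turns the commanded pose from where the row before left it, along the tool's axes as they then stand; what a row does not reach is not made up. A row lasts 1/8 s, in which the tool goes at most 62.5 mm and 10.7 degrees, less where a joint would pass 70% of its speed; a pose out of reach is approached as far as the arm can. A call with a gripper value outside its range is refused whole. The fingers move at their own pace and stop on an object; "grip_force" is the grip in N (left out, the last holds). Time passes only in rows, so rows that do not move let the fingers close. It gives the time, the measured TCP pose, the force, the opening and the grip force at its end, in the units of the state.
- r.read_state(): the state, without advancing time (a new reading comes with each control period).
- r.get_image(name): name is "scene" or "side" or "wrist"; returns (picture, depth): 384x512x3 uint8, red, green, blue; 384x512 float32, mm along the optical axis (not along the pixel's ray), 0 where there is no reading.
- r.camera_info(name): a dict with "mtx" (3x3 intrinsics, pixels), "D" ([k1, k2, p1, p2, k3] as OpenCV has them; the pictures are not rectified), "R" (3x3) and "t" (3): a world point X has camera coordinates R X + t. Camera axes: x right, y down, z forward; pixel columns grow to the right and rows downward; lengths in mm; the calibration is good to about 2 mm. A picture is of the moment at which its call begins: read the wrist's pose just before it. camera_info takes no time and is no camera call; for the wrist camera it gives the pose at the moment of the call.
- r.close_job(): hands the job in; it is judged then, once.
The state is a dict: "time": time; "qpos": joint angles; "dq": joint speeds; "joint_torque": joint torques, N m; "eef_pos": TCP position; "ee_rot": TCP orientation; "contact_force": force on the tool from outside, world axes, zero at the start; "moment": the same for the moment, N m; "finger_gap": finger opening in mm; "gripper_force": force on a finger pad.
Only numpy, scipy, OpenCV 4.12 (cv2) and the standard library are available. Lean on these libraries where they do the work, as an engineer would, in place of code of your own. Each camera call takes 0.05 s, during which the arm holds its last target. There are 200 camera calls.

TASK

On the bench stand two length stops; use the one with the square bar that has a flat upright push plate, and leave the round-bar one with the ball knob alone. Push the square bar in, away from the robot, until its far end is up against the wooden workpiece, and then flip that stop's cam lever all the way over to the other side so that it clamps the bar.

Things in the scene. Friction and masses are not known exactly. Their poses are not given: they have to be found in the camera images.
- stop: Square-bar stop, fixed: grey base 250x90x12 mm. Origin on the bench under the lever pivot; x along the bar from push plate to workpiece (roughly away from robot), y left, z up. In mm here: pivot axis along x at y 0, z 50; channel walls x -70..70, y -23..23, to z 30; cheeks at x 14..22 either side, to z 66; wooden workpiece from x 105, to z 48; steel fence behind to x 149, z 50.
- push_plate (a point): Centre of the upright plate (8 thick x 50 wide x 56 mm high, z 16 to 72 mm) on the near end of the loose aluminium bar. The bar, 20 mm square, 180 long, 0.2 to 0.35 kg, slides along the stop's x in its channel (1 to 4 N friction). With its far end on the workpiece this point is at x = -79 mm in the stop's frame; it starts 25 to 50 mm short of that.
- stop_lever (a joint): Square-bar stop's cam lever, rad: 0 upright; negative = open, leaning to the stop's +y; positive leans to -y; 1.3 = hard stop, clamped, 15 deg above level. Starts -0.8 to -0.35. Steel strip 16 mm wide (x), 8 thick, its last 30 mm a black grip 22 x 12; end 86 mm from pivot. Stays where left; 1 N at the tip moves it, from 0.8 on the cam bites: up to 10 N.
- round_stop_lever_tip (a point): End of the lever of the other stop, to be left alone: same base and lever, but a round bar 20 mm in diameter with a 38 mm black ball knob at its near end instead of a plate. The two stops swap places from start to start.
There are look-alikes about, which are no part of the job. Of the things that look like the part that bears push_plate, the largest one is meant.

How it is judged:
By the outcome, as a careful person would: the job done as asked, in the order asked, and still so for the second after the job is handed in, with the robot touching nothing.
It also fails if it takes over 48 s, if anything falls off the work surface, if the arm or the gripper's body presses on something with over 40 N, if the wrist force passes 120 N, or if a joint passes its speed limit or range.

## Working session

There is one attempt and no reset: what is moved stays moved. The work goes in short steps, Python scripts to look and compute and a tool call to move; the robot and the scene stay as the last step left them, time stands still between calls to the robot, and variables do not carry over. Pictures are saved under pics/ and viewed, at most 10 in all, crops included, and the job is handed in when it is done.

Besides the shell and the picture viewer there is one more tool, called after "Emit:" as name(argument=value, ...), one argument or row to a line, values as JSON. send_rows: Moves the arm, as the interface text tells. Its arguments: {"type":"object","properties":{"steps":{"type":"array"},"grip_force":{"type":"number"}},"required":["steps"]}

```bash
mkdir -p pics
python3 - <<'E'
from bench import r
import cv2,numpy as np,pickle
s=r.read_state();print(s)
for n in("scene","side"):
    im,d=r.get_image(n);cv2.imwrite(f"pics/{n}0.png",im[:,:,::-1]);c=r.camera_info(n);pickle.dump((im,d,c),open(f"{n}0.pkl","wb"))
    print(n,-np.array(c["R"]).T@c["t"],np.array(c["R"])[2])
E
```

```text
{'time': 0.0, 'qpos': array([ 1.27312385,  0.32181298, -0.07011244,  1.45168434,  0.02258299,
        1.37077725, -0.05685914]), 'dq': array([-0.00037092,  0.00189244, -0.00111269,  0.00051803,  0.00174552,
       -0.00081573, -0.00138691]), 'joint_torque': array([-3.68076428e-05, -4.91286743e+01, -4.03736159e-01, -3.12525916e+01,
       -6.39309688e-02,  4.39349189e-02,  1.87468809e-04]), 'eef_pos': array([ 199.19038977, -618.14665192,  221.4635352 ]), 'ee_rot': array([ 9.87866543e-01,  1.55302275e-01, -1.82839206e-04, -9.29492251e-04]), 'contact_force': array([1.38812397, 0.25322191, 0.19326893]), 'moment': array([0.00513691, 0.0101308 , 0.00283024]), 'gripper_force': 0.0, 'finger_gap': 87.0899204802217}
scene [1184.48463597 -361.13856645 1065.29491116] [-0.58723831  0.35390494 -0.727944  ]
side [-38.25775229 703.07806542 773.69397217] [ 0.47225668 -0.60143565 -0.64439801]
```

View pics/scene0.png

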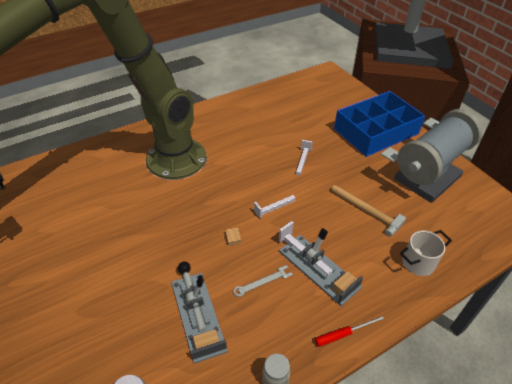

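View pics/side0.png

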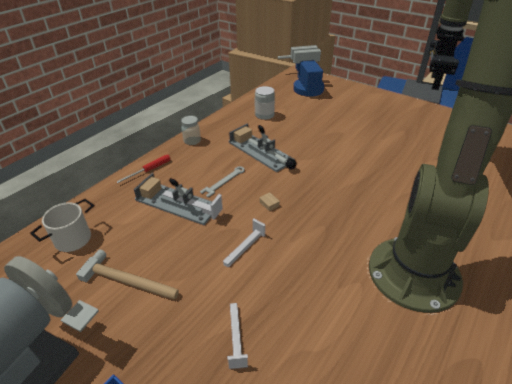

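The square-bar stop is at about (320,265) in scene and (180,200) in side. The loose T-bars nearby are look-alikes. I'll enlarge both views of the stop.

```bash
cat > h.py <<'E'
import pickle,cv2,numpy as np
def load(n): return pickle.load(open(n+".pkl","rb"))
def world(c,uv,z=None,d=None):
    """pixels -> world, on plane z or at depth d"""
    uv=np.float64(uv).reshape(-1,1,2)
    p=cv2.undistortPoints(uv,np.array(c["mtx"]),np.array(c["D"])).reshape(-1,2)
    ray=np.c_[p,np.ones(len(p))]
    R=np.array(c["R"]);t=np.array(c["t"]).ravel()
    if d is not None: return (ray*np.reshape(d,(-1,1))-t)@R
    o=-R.T@t; w=ray@R
    return o+w*((z-o[2])/w[:,2])[:,None]
def proj(c,X):
    return cv2.projectPoints(np.float64(X).reshape(-1,1,3),cv2.Rodrigues(np.array(c["R"]))[0],np.float64(c["t"]),np.array(c["mtx"]),np.array(c["D"]))[0].reshape(-1,2)
E
python3 - <<'E'
from h import *
a=load("scene0")[0][215:310,265:370]; b=load("side0")[0][165:235,125:230]
f=lambda i:cv2.resize(i[:,:,::-1],None,fx=7,fy=6 if 0 else 7,interpolation=cv2.INTER_CUBIC)
A=f(a);B=f(b);A=A[:590];cv2.imwrite("pics/sc1.png",A);cv2.imwrite("pics/sd1.png",B)
E
```

```text
(no output)
```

View pics/sc1.png

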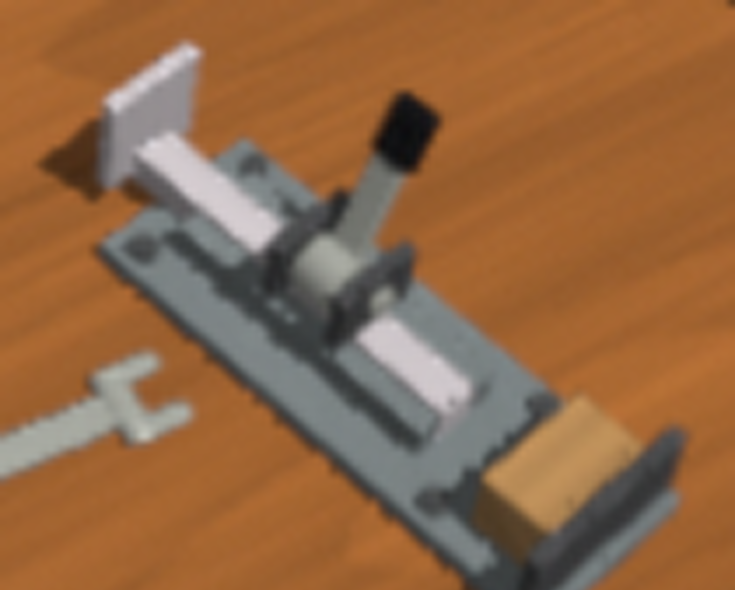

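View pics/sd1.png

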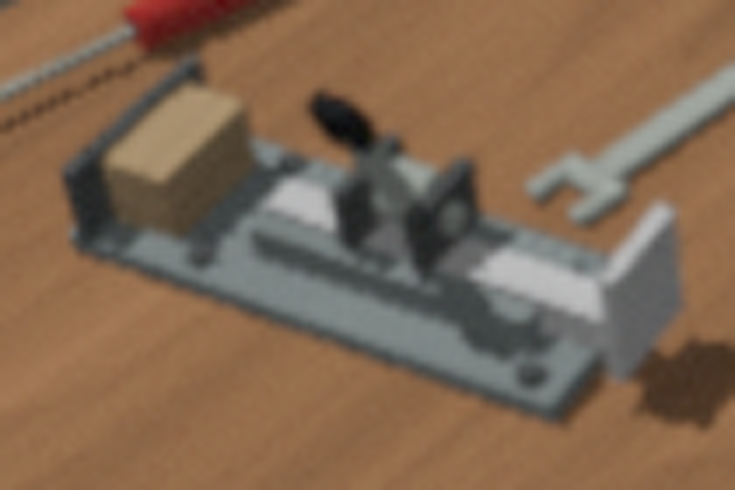

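Run:
```python
from h import *
np.set_printoptions(precision=1,suppress=True)
S=load("scene0");D=load("side0")
sc=lambda p,z:world(S[2],np.array(p)/7+[265-.43,215-.43],z)
sd=lambda p,z:world(D[2],np.array(p)/7+[125-.43,165-.43],z)
print("sc base near z12",sc([(100,243),(245,138)],12))
print("sc plate top z72",sc([(107,103),(192,45),(200,52)],72))
print("sc fence top z50",sc([(685,432),(530,550)],50))
print("sc work top z48 near L R, far",sc([(480,488),(580,398),(645,442)],48))
print("sc lever tip",sc([(402,95),(438,122)],120), sc([(420,108)],125))
print("sd base near right z12",sd([(555,408)],12))
print("sd plate top",sd([(605,285),(668,203),(680,210)],72))
print("sd work top near",sd([(160,182),(248,125)],48))
print("sd fence top far",sd([(67,172),(195,60)],50))
print("sd lever tip",sd([(315,95)],120),sd([(312,105)],130))
```

```text
sc base near z12 [[553.8  98.9  12. ]
 [537.8 186.   12. ]]
sc plate top z72 [[529.4 114.9  72. ]
 [520.8 164.   72. ]
 [525.8 164.8  72. ]]
sc fence top z50 [[773.2 233.3  50. ]
 [784.1 146.6  50. ]]
sc work top z48 near L R, far [[751.2 147.9  48. ]
 [738.2 208.3  48. ]
 [767.8 217.6  48. ]]
sc lever tip [[618.  197.6 120. ]
 [636.7 201.8 120. ]] [[630.1 196.9 125. ]]
sd base near right z12 [[533.7 185.4  12. ]]
sd plate top [[518.8 164.2  72. ]
 [530.9 112.2  72. ]
 [524.1 112.6  72. ]]
sd work top near [[735.2 209.9  48. ]
 [733.5 160.9  48. ]]
sd fence top far [[770.9 230.6  50. ]
 [785.9 144.7  50. ]]
sd lever tip [[649.4 185.7 120. ]] [[635.2 198.8 130. ]]
```

Emit:
send_rows(
  steps=[0,0,0,0,0,7,1,0.027,-0.042,0,0,0,0,1,0.027,-0.042,0,0,0,0,1,0.027,-0.042,0,0,0,0,1,0.027,-0.042,0,0,0,0,1,0.027,-0.042,0,0,0,0,1,0.027,-0.042,0,0,0,0,1,0.027,-0.042,0,0,0,0,1],
)

```text
time: 1.1
eef_pos: [329.8, -292.6, 222.3]
ee_rot: [0.996, 0.095, -0.0, -0.0]
contact_force: [1.6, -0.7, -0.2]
finger_gap: 14.9
gripper_force: 0.0
```

Emit:
send_rows(
  steps=[0.027,-0.042,0,0,0,0,1,0.027,-0.042,0,0,0,0,1,0.027,-0.042,0,0,0,0,1,0.027,-0.042,0,0,0,0,1,0.027,-0.042,0,0,0,0,1,0.027,-0.042,0,0,0,0,1,0.027,-0.042,0,0,0,0,1,0,0,0,0,0,0,1],
)

```text
time: 2.1
eef_pos: [460.1, 34.4, 222.5]
ee_rot: [0.995, 0.099, 0.0, -0.001]
contact_force: [-0.1, -0.6, 0.5]
finger_gap: 0.3
gripper_force: 0.0
```

Run:
```python
from bench import r
import pickle,cv2
c=r.camera_info("wrist");im,d=r.get_image("wrist");pickle.dump((im,d,c),open("w1.pkl","wb"))
cv2.imwrite("pics/w1.png",cv2.resize(im[:,:,::-1],(800,600),interpolation=cv2.INTER_CUBIC))
```

```text
(no output)
```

View pics/w1.png

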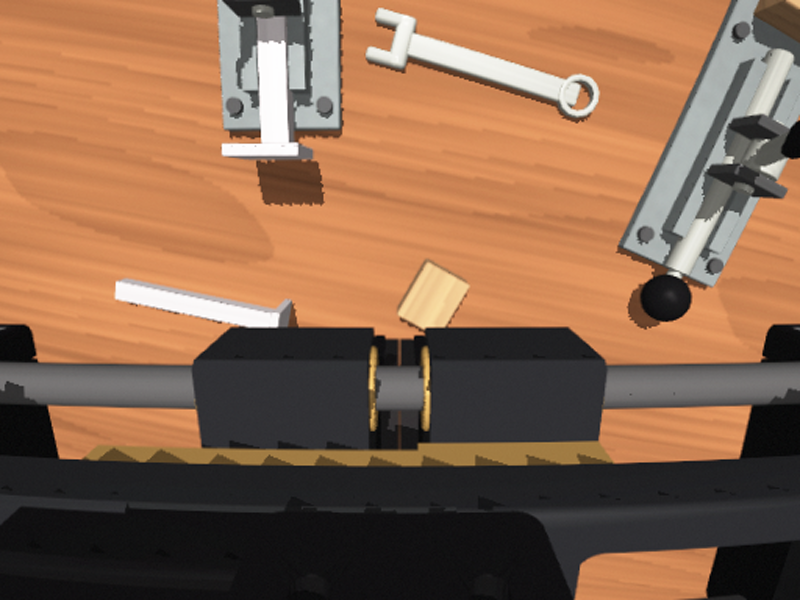

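The plate's top edge spans (222,148) to (300,148) and the base's near corners are (224,130) and (341,133). The small T-bar lies at (120–290, 280–325), and the ball of the other stop is at (665,298).

Run:
```python
from h import *
np.set_printoptions(precision=1,suppress=True)
W=load("w1")
w=lambda p,z:world(W[2],np.array(p)*.64,z)
print("plate top near edge",w([(222,151),(298,153)],72))
print("base",w([(224,130),(341,134),(220,40),(340,40)],12))
print("Tbar",w([(117,290),(285,325)],15),"ball",w([(665,298)],25))
print(w([(285,305)],40))
```

```text
plate top near edge [[520.4 164.   72. ]
 [528.2 115.1  72. ]]
base [[535.6 186.7  12. ]
 [549.1  98.   12. ]
 [599.4 198.6  12. ]
 [615.  110.6  12. ]]
Tbar [[393.9 260.3  15. ]
 [392.3 117.5  15. ]] ball [[ 477.6 -179.3   25. ]]
[[416.8 115.   40. ]]
```

Emit:
send_rows(
  steps=[0,0,0,0,0,1,1,0.024,-0.046,0,0,0,0,1,0.023,-0.046,0,0,0,0,1,0,0,0.05,0,0,0,1,0,0,0.05,0,0,0,1,0,0,0.05,0,0,0,1,0,0,0.037,0,0,0,1,0,0,0,0,0,0,1],
)

```text
time: 3.15
eef_pos: [487.6, 126.4, 32.8]
ee_rot: [0.996, 0.085, -0.003, 0.0]
contact_force: [0.3, 1.2, -0.1]
finger_gap: 0.6
gripper_force: 0.0
```

Emit:
send_rows(
  steps=[0.008,-0.005,0,0,0,0,1,0.01,0,0,0,0,0,1,0.008,0,0,0,0,0,1,0.006,0,0,0,0,0,1,0.006,0,0,0,0,0,1,0.006,0,0,0,0,0,1,0.006,0,0,0,0,0,1,0,0,0,0,0,0,1],
)

```text
time: 4.15
eef_pos: [539.3, 142.4, 35.6]
ee_rot: [0.996, 0.086, 0.0, -0.0]
contact_force: [-0.5, 0.2, -0.1]
finger_gap: 0.6
gripper_force: 0.6
```

Emit:
send_rows(
  steps=[0.004,0,0,0,0,0,1,0.002,0,0,0,0,0,1,0.002,0,0,0,0,0,1,0.001,0,0,0,0,0,1],
)

```text
time: 4.65
eef_pos: [545.5, 143.4, 35.4]
ee_rot: [0.996, 0.086, -0.002, 0.001]
contact_force: [-10.5, -2.0, 9.7]
finger_gap: 0.4
gripper_force: 5.6
```

Emit:
send_rows(
  steps=[0.001,0,0,0,0,0,1,0.001,0,0,0,0,0,1],
)

```text
time: 4.9
eef_pos: [545.4, 143.5, 35.4]
ee_rot: [0.996, 0.086, -0.004, 0.001]
contact_force: [-16.8, -4.2, 15.5]
finger_gap: 0.7
gripper_force: 8.6
```

Emit:
send_rows(
  steps=[0.001,0,0,0,0,0,1,0.001,0,0,0,0,0,1],
)

```text
time: 5.15
eef_pos: [545.4, 143.4, 35.4]
ee_rot: [0.996, 0.086, -0.006, 0.002]
contact_force: [-21.9, -4.7, 16.8]
finger_gap: 0.3
gripper_force: 11.2
```

Firm stop after about 34 mm of travel. I'll back off, rise, and check.

Emit:
send_rows(
  steps=[-0.01,0,0,0,0,0,1,-0.025,0,0,0,0,0,1,0,0,-0.05,0,0,0,1,0,0,-0.05,0,0,0,1,0,0,-0.05,0,0,0,1,0,0,-0.03,0,0,0,1,0,0,0,0,0,0,1],
)

```text
time: 6.02
eef_pos: [519.7, 138.8, 218.4]
ee_rot: [0.996, 0.086, 0.004, 0.0]
contact_force: [0.8, -0.3, -0.3]
finger_gap: 0.7
gripper_force: 0.0
```

Run:
```python
from bench import r
from h import *
o=[]
c=r.camera_info("wrist")
for n,b in (("scene",(215,305,265,370)),("wrist",None)):
    im,d=r.get_image(n);c=c if n=="wrist" else r.camera_info(n)
    pickle.dump((im,d,c),open(n+"2.pkl","wb"))
    if b: cv2.imwrite("pics/s2.png",cv2.resize(im[b[0]:b[1],b[2]:b[3],::-1],None,fx=6.5,fy=6.5,interpolation=cv2.INTER_CUBIC))
    else: cv2.imwrite("pics/w2.png",cv2.resize(im[:,:,::-1],(800,600),interpolation=cv2.INTER_CUBIC))
```

```text
(no output)
```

View pics/s2.png

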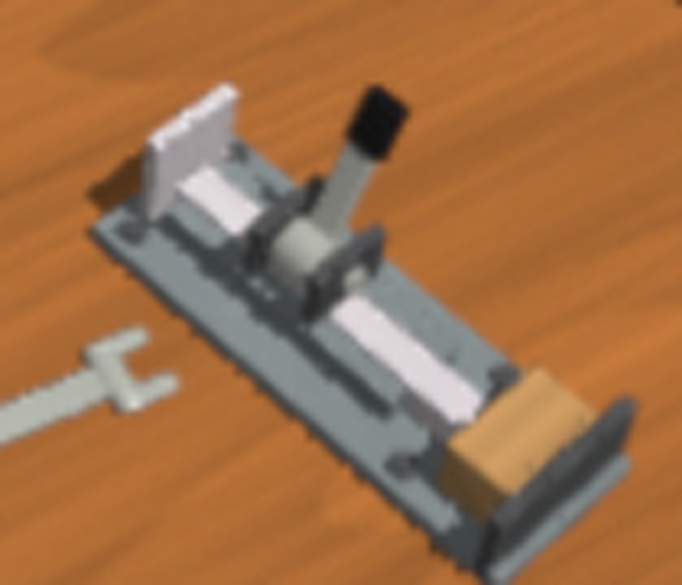

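View pics/w2.png

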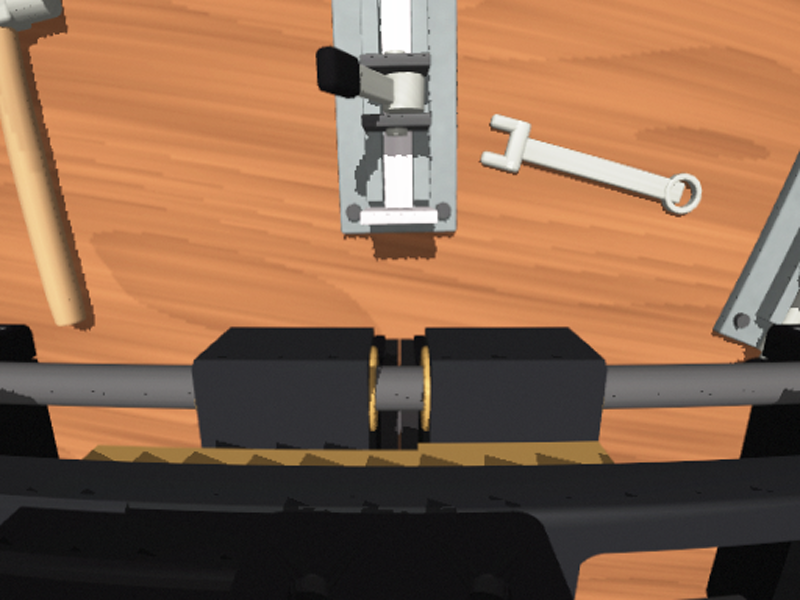

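The bar's far end meets the workpiece in the scene crop, at about (465,415). In the wrist view the lever grip is at (337,72), the cheeks at (396,60) and (396,120), and the plate at (400,216).

Run:
```python
from h import *
np.set_printoptions(precision=1,suppress=True)
W=load("wrist2")
w=lambda p,z:world(W[2],np.array(p)*.64,z)
print("plate top near edge z72",w([(361,222),(438,222)],72))
print("cheek tops far edge",w([(396,55),(396,115)],66),"near", w([(396,67),(396,126)],66))
print("base corners",w([(342,235),(456,233),(334,0),(457,0)],12))
O=np.array([640,160.5]);c,s=np.cos(.18),np.sin(.18)
print("lever ctr cand by z",w([(318,68)],110),w([(318,68)],120),w([(355,72)],110))
d=W[1];
# grip top depth cloud
pts=[]
for v in range(28,64):
  for u in range(202,230):
    if d[v,u]>0 and W[0][v,u].max()<50: pts.append((u,v,d[v,u]))
pts=np.array(pts);X=world(W[2],pts[:,:2],d=pts[:,2]);X=X[X[:,2]>70]
q=(X[:,:2]-O)@np.array([[c,-s],[s,c]]);print("grip in stop frame",len(X),np.percentile(q,[2,50,98],axis=0),np.percentile(X[:,2],[2,50,98]))
S=np.r_[w([(361,222),(438,222)],72),w([(396,61),(396,120)],66)]
print((S[:,:2]-O)@np.array([[c,-s],[s,c]]))
```

```text
plate top near edge z72 [[ 99.3 181.4  72. ]
 [188.7 335.7  72. ]]
cheek tops far edge [[-594.4  680.4   66. ]
 [-275.9  494.4   66. ]] near [[-523.7  639.2   66. ]
 [-225.8  465.2   66. ]]
base corners [[   54.    151.5    12. ]
 [  185.4   393.     12. ]
 [-1213.8   763.4    12. ]
 [ -977.6  1179.6    12. ]]
lever ctr cand by z [[-559.7  390.6  110. ]] [[-541.4  382.7  120. ]] [[-482.   474.3  110. ]]
grip in stop frame 724 [[ 254.1 -489.3]
 [ 260.5 -483.2]
 [ 264.7 -468.7]] [938.4 951.4 960.4]
[[ -528.2   117.3]
 [ -412.6   253.2]
 [-1089.8   705.5]
 [ -821.1   475.1]]
```

The loop overwrote the wrist calibration with the scene's. The arm hasn't moved, so I can refetch it.

Run:
```python
from bench import r
from h import *
np.set_printoptions(precision=1,suppress=True)
a=load("wrist2");W=(a[0],a[1],r.camera_info("wrist"))
w=lambda p,z:world(W[2],np.array(p)*.64,z)
O=np.array([640,160.5]);c,s=np.cos(.18),np.sin(.18);M=np.array([[c,-s],[s,c]])
f=lambda X:(X[:,:2]-O)@M
print("plate near edge",f(w([(361,222),(438,222)],72)))
print("cheek mids",f(w([(396,61),(396,120)],66)))
print("base",f(w([(342,235),(456,233),(334,0),(457,0)],12)))
d=W[1];v,u=np.mgrid[28:64,202:230];m=(d[v,u]>0)&(W[0][v,u].max(-1)<60)
X=world(W[2],np.c_[u[m],v[m]],d=d[v,u][m]);X=X[X[:,2]>80]
print("grip",len(X),np.percentile(f(X),[3,50,97],axis=0),np.percentile(X[:,2],[3,50,97]))
print(r.read_state()["eef_pos"])
```

```text
plate near edge [[-85.4  24.5]
 [-85.8 -24.9]]
cheek mids [[ 13.    1.1]
 [-22.2   1.5]]
base [[-100.2   44.3]
 [ -99.4  -43.9]
 [  67.9   45. ]
 [  67.1  -42.5]]
grip 729 [[-14.3  22.1]
 [ -5.1  30.4]
 [  4.8  39.9]] [107.6 125.4 129.4]
[517.5 138.1 215.2]
```

Emit:
send_rows(
  steps=[0.04,-0.025,0,0,0,0,1,0.04,-0.025,0,0,0,0,1,0.04,-0.025,0,0,0,0,1,0,0,0.05,0,0,0,1,0,0,0.05,0,0,0,1,0,0,0.018,0,0,0,1,0,0,0,0,0,0,1],
)

```text
time: 7.0
eef_pos: [621.6, 232.4, 95.9]
ee_rot: [0.996, 0.086, -0.001, 0.0]
contact_force: [1.1, 0.1, 1.0]
finger_gap: 0.6
gripper_force: 0.0
```

```bash
cat > st.py <<'E'
from bench import r
import numpy as np
p=r.read_state()["eef_pos"];d=p[:2]-[636.6,159.9];c,s=np.cos(.18),np.sin(.18)
print("stop frame",np.round([c*d[0]+s*d[1],c*d[1]-s*d[0],p[2]],1))
E
python3 st.py; python3 -c "
import numpy as np
for t in(-.4,0,.3,.6,.8,1,1.15,1.3,1.4):
  q=70;print(t,np.round([-q*np.sin(t)+6*np.cos(t)+15,50+q*np.cos(t)+6*np.sin(t)],1))"
```

```text
stop frame [-1.8 74.  95.9]
-0.4 [ 47.8 112.1]
0 [ 21. 120.]
0.3 [  0.  118.6]
0.6 [-19.6 111.2]
0.8 [-31.  103.1]
1 [-40.7  92.9]
1.15 [-46.4  84.1]
1.3 [-50.8  74.5]
1.4 [-53.   67.8]
```

Emit:
send_rows(
  steps=[0,0.02,0,0,0,0,1,0,0.02,0,0,0,0,1,0,0.015,0,0,0,0,1,0,0.015,0,0,0,0,1,0,0.015,0,0,0,0,1,0,0.015,0,0,0,0,1,0,0.005,0,0,0,0,1,0,0,0,0,0,0,1],
)

```text
time: 8.0
eef_pos: [640.5, 128.5, 97.4]
ee_rot: [0.996, 0.086, -0.0, 0.0]
contact_force: [-0.2, 0.0, 1.0]
finger_gap: 0.5
gripper_force: 0.0
```

```bash
python3 st.py
```

```text
stop frame [ -1.8 -31.5  97.4]
```

Emit:
send_rows(
  steps=[0,0.006,0.004,0,0,0,1,0,0.005,0.005,0,0,0,1,0,0.004,0.006,0,0,0,1,0,0.003,0.005,0,0,0,1,0,0.001,0.003,0,0,0,1,0,0,0,0,0,0,1],
)

```text
time: 8.75
eef_pos: [643.8, 112.1, 74.6]
ee_rot: [0.996, 0.087, 0.0, -0.001]
contact_force: [-0.4, 4.7, 3.5]
finger_gap: 0.7
gripper_force: 2.2
```

```bash
python3 st.py
```

```text
stop frame [ -1.4 -48.3  74.6]
```

Emit:
send_rows(
  steps=[0,0.002,0.002,0,0,0,1,0,0,0.002,0,0,0,1,0,0,0,0,0,0,1],
)

```text
time: 9.12
eef_pos: [644.2, 111.4, 72.9]
ee_rot: [0.996, 0.087, 0.001, -0.001]
contact_force: [-4.1, 5.2, 12.6]
finger_gap: 0.5
gripper_force: 7.1
```

Emit:
send_rows(
  steps=[0,0,0.002,0,0,0,1,0,0,0.001,0,0,0,1,0,0,0,0,0,0,1],
)

```text
time: 9.5
eef_pos: [644.4, 111.3, 72.4]
ee_rot: [0.996, 0.087, 0.001, -0.0]
contact_force: [-9.3, 3.5, 24.6]
finger_gap: 0.4
gripper_force: 12.9
```

Emit:
send_rows(
  steps=[0,0,-0.02,0,0,0,1,0,0,-0.05,0,0,0,1,0,0,-0.05,0,0,0,1,-0.05,-0.01,-0.02,0,0,0,1,-0.05,-0.01,0,0,0,0,1,-0.03,0,0,0,0,0,1,0,0,0,0,0,0,1],
)

```text
time: 10.38
eef_pos: [511.1, 103.5, 207.3]
ee_rot: [0.996, 0.085, -0.0, 0.003]
contact_force: [1.2, -0.6, 0.6]
finger_gap: 0.8
gripper_force: 0.0
```

Run:
```python
from bench import r
from h import *
np.set_printoptions(precision=1,suppress=True)
cs=r.camera_info("scene");im,_=r.get_image("scene")
A=cv2.resize(im[215:305,265:370,::-1],None,fx=4,fy=4,interpolation=cv2.INTER_CUBIC)
c=r.camera_info("wrist");im,d=r.get_image("wrist");pickle.dump((im,d,c),open("w3.pkl","wb"))
B=cv2.resize(im[0:180,120:400,::-1],(373,240),interpolation=cv2.INTER_CUBIC)
O=np.array([636.6,159.9]);k,s=np.cos(.18),np.sin(.18)
v,u=np.mgrid[0:200,100:420];m=d[v,u]>0
X=world(c,np.c_[u[m],v[m]],d=d[v,u][m]);q=(X[:,:2]-O)@np.array([[k,-s],[s,k]])
for y in(-80,-70,-60,-40,-30):
    g=(abs(q[:,0])<6)&(abs(q[:,1]-y)<2);print(y,g.sum(),np.median(X[g,2]) if g.any() else None)
g=(abs(q[:,1])<15)&(X[:,2]>45)&(X[:,2]<72)&(q[:,0]<-60);print("plate x",np.percentile(q[g,0],[3,50,97]))
C=np.zeros((360,800,3),np.uint8);C[:360,:420]=A;C[:240,425:798]=B;cv2.imwrite("pics/f.png",C)
```

```text
-80 58 1.120236918661767
-70 90 80.57899264376914
-60 107 77.52734004474587
-40 93 68.16166005742583
-30 85 64.90179865083466
plate x [-81.6 -76.9 -73.9]
```

View pics/f.png

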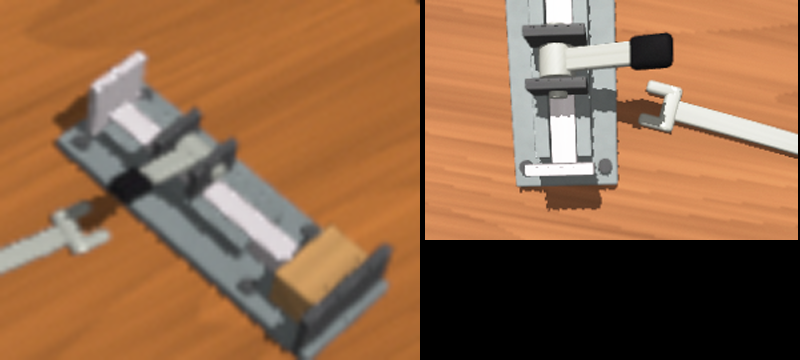

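The lever is over on the other side, but the depth slope leaves a few degrees in doubt. I'll press again farther out on the grip to be sure.

Emit:
send_rows(
  steps=[0.045,0.008,0,0,0,0,1,0.045,0.008,0,0,0,0,1,0.044,0.007,0,0,0,0,1,0,0,0.05,0,0,0,1,0,0,0.05,0,0,0,1,0,0,0.01,0,0,0,1,0,0,0,0,0,0,1,0,0,0,0,0,0,1],
)

```text
time: 11.48
eef_pos: [650.2, 107.0, 99.9]
ee_rot: [0.996, 0.086, 0.002, -0.0]
contact_force: [-0.6, -0.2, -0.9]
finger_gap: 0.3
gripper_force: 0.0
```

```bash
python3 st.py
```

```text
stop frame [  3.9 -54.5  99.9]
```

Emit:
send_rows(
  steps=[-0.004,0.002,0.01,0,0,0,1,0,0,0.006,0,0,0,1,0,0,0.004,0,0,0,1,0,0,0.003,0,0,0,1,0,0,0,0,0,0,1],
)

```text
time: 12.1
eef_pos: [645.2, 102.5, 75.7]
ee_rot: [0.996, 0.085, 0.0, 0.001]
contact_force: [-1.8, -2.4, 6.7]
finger_gap: 0.3
gripper_force: 2.8
```

Emit:
send_rows(
  steps=[0,0,0.002,0,0,0,1,0,0,0.002,0,0,0,1,0,0,0,0,0,0,1],
)

```text
time: 12.48
eef_pos: [645.6, 102.4, 75.0]
ee_rot: [0.996, 0.085, 0.001, 0.002]
contact_force: [-9.0, -5.0, 22.6]
finger_gap: 0.5
gripper_force: 10.6
```

Emit:
send_rows(
  steps=[0,0,0.002,0,0,0,1,0,0,0.001,0,0,0,1,0,0,0,0,0,0,1],
)

```text
time: 12.85
eef_pos: [645.8, 102.4, 74.5]
ee_rot: [0.996, 0.085, 0.001, 0.003]
contact_force: [-13.0, -6.1, 36.2]
finger_gap: 0.2
gripper_force: 16.6
```

It stops hard at z ≈ 75 mm, which matches 1.3 rad. I'll lift clear and hand in.

Emit:
send_rows(
  steps=[0,0,-0.02,0,0,0,1,0,0,-0.05,0,0,0,1,0,0,-0.05,0,0,0,1,0,0,-0.02,0,0,0,1,0,0,0,0,0,0,1,0,0,0,0,0,0,1,0,0,0,0,0,0,1],
)

```text
time: 13.72
eef_pos: [643.9, 103.4, 205.3]
ee_rot: [0.996, 0.086, -0.002, 0.0]
contact_force: [0.7, 0.2, -0.2]
finger_gap: 0.5
gripper_force: 0.0
```

Run:
```python
from bench import r
from h import *
np.set_printoptions(precision=3,suppress=True)
c=r.camera_info("wrist");im,d=r.get_image("wrist")
O=np.array([636.6,159.9]);k,s=np.cos(.18),np.sin(.18)
v,u=np.mgrid[0:384,0:512];m=d>0
X=world(c,np.c_[u[m],v[m]],d=d[m]);q=(X[:,:2]-O)@np.array([[k,-s],[s,k]])
for y in(-75,-65,-40,-30):
    g=(abs(q[:,0])<6)&(abs(q[:,1]-y)<2)&(X[:,2]<110);print(y,g.sum(),np.median(X[g,2]) if g.any() else None)
print(r.close_job())
```

```text
-75 63 82.08383107905135
-65 62 79.13863681531768
-40 58 68.61106855243155
-30 53 65.46315762237369
the job is handed in; nothing more can be done
None
```

I pushed the square bar in until it stopped firmly against the workpiece, flipped its cam lever over to the hard stop, and handed the job in at about 14 s with the arm clear; the lever stopped hard at the 1.3 rad height, though depth readings suggested a few degrees less.

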